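Sort two radio units and hold the test slide at its mark

TASK

Sort the two small black radio units by the white label on top: seat the one with the round label flat in the test nest on the fixture, beside the slide, and the one with the bar label flat in the separate reject nest. Once both are in and let go, pull the spring-return slide out by its upright grip until its pointer lines up with the black line on the index clip, and keep holding it there: you finish while still holding the slide. Leave the other things on the bench where they are.

Things in the scene. Friction and masses are not known exactly. Their poses are not given: they have to be found in the camera images.
- unit_round: radio unit with the ROUND white label (disc of 26 mm) on top: black box 76 long (its x) x 40 wide (its y) x 28 high, about 0.16 kg, grey vent lines across both ends of the top, small sockets in its +x end. Origin at the centre of its underside, z up. Starts flat on the bench; grip it across the 40 mm width. It may go in a nest either way round (lengths in mm)
- unit_bar: radio unit with the BAR white label (8 x 34 mm, lying across the unit) on top: otherwise the same 76 x 40 x 28 black box, origin at the centre of its underside, x along its length (lengths in mm)
- fixture: fixed test fixture: aluminium plate 240 (its x) x 210 (its y) x 12 thick, origin at the centre of its underside. It carries the test nest (centre at x 0, y +50) and, parallel to x, the slide's rail (at y -55). The arm of the slide crosses at x +65 while the slide is home, 52 to 60 above the bench (lengths in mm)
- test_nest (a point): centre of the floor of the test nest on the fixture, 16 above the bench, axes as the fixture's. The nest takes a unit lengthwise along x with 3 mm play on each side; its four aluminium lips stand 8 above the floor, flare outwards and are outside the unit's sides by up to 8, so keep the fingertips 10 or more above the nest floor (lengths in mm)
- reject_nest (a point): centre of the floor of the reject nest, 16 above the bench: the same kind of nest as the test nest, on a black block of its own, 110 x 75 (no slide beside it). x along the length of the unit (lengths in mm)
- slide (a joint): how far the spring-return slide is pulled out, m: 0 home, stop at 0.085. It is pulled along the fixture's -x (towards the robot) without turning; the spring pulls it back with about 4 N at home and 9 N at 0.065 m. Pulling it carries the contact arm over the unit in the test nest, 8 above its top (lengths in mm)
- slide_grip (a point): middle of the top face of the slide's upright grip, a black block 20 (fixture x) x 30 (fixture y) that stands 46 tall on the steel carriage; the carriage top is 30 and the grip top 76 above the bench. Moves with the slide. Axes as the fixture's (lengths in mm)
- slide_pointer (a point): outer end of the slide's thin black pointer blade, in line with the middle of the grip and 32 to its right (fixture -y), 29 above the bench. Moves with the slide. Axes as the fixture's (lengths in mm)
- index_clip: the mark: small white clip 14 (x) x 18 (y) x 10 high with a black line across its middle, set at some place on the scale bar at the fixture's right edge, top 30 above the bench. Origin at the centre of its underside, axes as the fixture's. The slide is at the mark when pointer and black line are at the same fixture x; from home that is 35 to 65 of pull (lengths in mm)
- plug_adapter: white plug-in power adapter, 40 x 34 x 30 high (bystander: leave alone; lengths in mm)
- screwdriver: screwdriver lying near the robot (bystander: leave alone; lengths in mm)
- tape_roll: grey roll of tape lying flat, 64 diameter, 19 high (bystander: leave alone; lengths in mm)
- spare_antenna: black router antenna lying flat, 180 long, 12 high (bystander: leave alone; lengths in mm)
- screw_jar: glass jar, 56 diameter, 70 high (bystander: leave alone; lengths in mm)
- mug: white mug, 80 diameter, 90 high (bystander: leave alone; lengths in mm)
- brush: small cleaning brush lying flat (bystander: leave alone; lengths in mm)

How it is judged:
By the outcome, as a careful person would: the job done as asked, in the order asked, and still so for the second after the job is handed in, while the arm keeps its last pose, push and grip.
It also fails if it takes over 58 s, if anything falls off the work surface, if the arm or the gripper's body presses on something with over 40 N, if the wrist force passes 120 N, or if a joint passes its speed limit or range.

ROBOT

A 6-joint arm with a two-finger parallel gripper is mounted at the origin on the work surface. World frame = base frame: x ahead of the robot, y to its left, z up, the work surface at z = 0. Lengths are in m, angles in rad, forces in N, time in s.
With the tool pointing down it reaches from about 0.35 to 0.775 m from the base axis. Payload 7.3 kg.
Tool frame: the origin (TCP) lies between the finger pads; the fingertips stand 14 mm ahead of it and the grasp point (between the pads) lies 5 mm behind it; z points along the fingers, y is the line along which they close (so a half turn about z gives the same grasp; the last joint's range is limited). The gripper opens to 92 mm and grips with 3 to 60 N. Pads are 19 mm wide; open, the fingers measure 130 mm over their backs; the gripper's body (75 mm by 190 mm) begins 47 mm behind the grasp point.
Start: joints at [1.045, 0.342, 1.524, -0, 1.275, -0.146], TCP at [0.195, 0.488, 0.241] pointing down, gripper open.
Joint ranges: [-2.53, 2.53], [-0.77, 2.02], [0.04, 2.7], [-1, 4.14], [0.28, 2.66], [-3.11, 3.11]. Speed limits (rad/s): [2.57, 2.57, 3.14, 3.14, 3.14, 3.14].

INTERFACE

Orientations are given as [roll, pitch, yaw] about the fixed x, y, z axes, in that order (R = Rz(yaw) Ry(pitch) Rx(roll)).
In Python, from cell import robot, eyes gives the robot as it stands. The module is installed in compiled form; this text tells all that it offers.
- The arm moves only by the shell command python3 -m handwheel 'ROWS' [FORCE]. ROWS is JSON, one flat list of numbers, 5 for each row, row after row: the shift along the world's x, y, z in mm, then the turn about the world's z in rad, then the opening, from 0 (shut) to 1 (fully open). In form: [x, y, z, spin, jaw, x, y, z, spin, jaw, ...]. A call has 1 to 8 rows; each row shifts and turns the commanded pose from where the row before left it; what a row does not reach is not made up. A row lasts 1/10 s, in which the tool goes at most 50 mm and 8.59 degrees, less where a joint would pass 70% of its speed; a pose out of reach is approached as far as the arm can. A call with a gripper value outside its range is refused whole. The fingers move at their own pace and stop on an object; FORCE is the grip in N (left out, the last holds). Time passes only in rows, so rows that do not move let the fingers close. It gives the time, the measured TCP pose, the force, the opening and the grip force at its end, in the units of the state.
- robot.observe(): the state, without advancing time (a new reading comes with each control period).
- eyes.read_camera(name): name is "scene" or "top" or "wrist"; returns (picture, depth): 480x640x3 uint8, blue, green, red; 480x640 float32, m along the optical axis (not along the pixel's ray), 0 where there is no reading.
- eyes.calibration(name): a dict with "fx", "fy", "cx", "cy" (pixels), "dist_coeffs" ([k1, k2, p1, p2, k3] as OpenCV has them; the pictures are not rectified), "world_to_cam" (4x4, takes a point from world to camera coordinates). Camera axes: x right, y down, z forward; pixel columns grow to the right and rows downward; lengths in m; the calibration is good to about 2 mm. A picture is of the moment at which its call begins: read the wrist's pose just before it. calibration takes no time and is no camera call; for the wrist camera it gives the pose at the moment of the call.
- robot.hand_in(): hands the job in; it is judged then, once.
The state is a dict: "time": time; "qpos": joint angles; "qvel": joint speeds; "joint_efforts": joint torques, N m; "tool_pos": TCP position; "tool_rot": TCP orientation; "contact_force": force on the tool from outside, world axes, zero at the start; "torque": the same for the moment, N m; "opening": finger opening in m; "grip_force": force on a finger pad.
Only numpy, scipy, OpenCV 4.12 (cv2) and the standard library are available. Lean on these libraries where they do the work, as an engineer would, in place of code of your own. Each camera call takes 0.05 s, during which the arm holds its last target. There are 200 camera calls.

## Working session

There is one attempt and no reset: what is moved stays moved. The work goes in short steps, Python scripts to look and compute and a shell command to move; the robot and the scene stay as the last step left them, time stands still between calls to the robot, and variables do not carry over. Pictures are saved under pics/ and viewed, at most 10 in all, crops included, and the job is handed in when it is done.

```bash
mkdir -p pics
cat > h.py <<'E'
import numpy as np, cv2
from cell import robot, eyes
def load(n): return np.load(n,allow_pickle=True)
def cast(c,uv,z):
    K=np.array([[c["fx"],0,c["cx"]],[0,c["fy"],c["cy"]],[0,0,1]])
    p=cv2.undistortPoints(np.float64(uv).reshape(-1,1,2),K,np.float64(c["dist_coeffs"])).reshape(-1,2)
    T=np.array(c["world_to_cam"]);R=T[:3,:3];o=-R.T@T[:3,3]
    d=np.c_[p,np.ones(len(p))]@R
    return o+d*((np.reshape(z,(-1,1))-o[2])/d[:,2:])
E
python3 - <<'E'
from h import *
s=robot.observe();print(s)
for n in("top","scene"):
    b,d=eyes.read_camera(n);cv2.imwrite(f"pics/{n}0.png",b);np.save(f"{n}0.npy",d)
    c=eyes.calibration(n);np.save(f"{n}c.npy",c,allow_pickle=True);print(n,c)
E
```

```text
{'time': 0.0, 'qpos': array([ 1.04499601e+00,  3.42725540e-01,  1.52501452e+00, -9.98186095e-06,
        1.27539790e+00, -1.45995011e-01]), 'qvel': array([-0.00028817, -0.00250837, -0.0003459 , -0.00232218, -0.0012271 ,
        0.00176552]), 'joint_efforts': array([ 1.00502239e-03, -4.31234658e+01, -2.44226503e+01,  7.18686660e-02,
        5.58083807e-02, -1.23327836e-04]), 'tool_pos': array([0.19442254, 0.48725825, 0.24004436]), 'tool_rot': array([-3.14006240e+00, -2.15362044e-04,  2.76179010e+00]), 'contact_force': array([ 1.16218934, -0.62052974, -0.23851077]), 'torque': array([ 0.04090891, -0.03024239,  0.00177879]), 'grip_force': 0.0, 'opening': 0.09171723436590085}
top {'fx': 505.28215998854284, 'fy': 505.28215998854284, 'cx': 328.37855781086137, 'cy': 234.07086768411108, 'dist_coeffs': array([-0.00558858,  0.        ,  0.        ,  0.        ,  0.        ]), 'world_to_cam': array([[-1.75425943e-02, -9.99839861e-01, -3.53689805e-03,
         3.50760987e-02],
       [-9.87348431e-01,  1.78807698e-02, -1.57554290e-01,
         5.25704753e-01],
       [ 1.57592301e-01,  7.28239759e-04, -9.87503993e-01,
         1.09962580e+00],
       [ 0.00000000e+00,  0.00000000e+00,  0.00000000e+00,
         1.00000000e+00]])}
scene {'fx': 443.60258530587384, 'fy': 443.60258530587384, 'cx': 320.4510918990804, 'cy': 240.94538916967215, 'dist_coeffs': array([0.00362284, 0.        , 0.        , 0.        , 0.        ]), 'world_to_cam': array([[-0.72704088,  0.68651091,  0.01069245,  0.36067891],
       [ 0.56068869,  0.6026348 , -0.56785517, -0.29497868],
       [-0.39628241, -0.40685879, -0.82305903,  1.32027971],
       [ 0.        ,  0.        ,  0.        ,  1.        ]])}
```

View pics/top0.png

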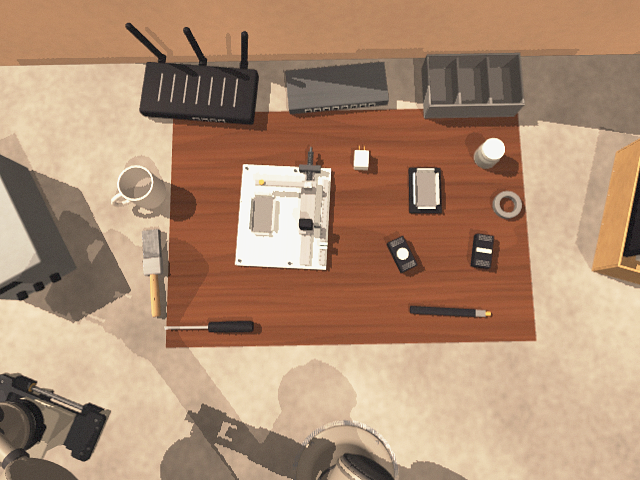

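View pics/scene0.png

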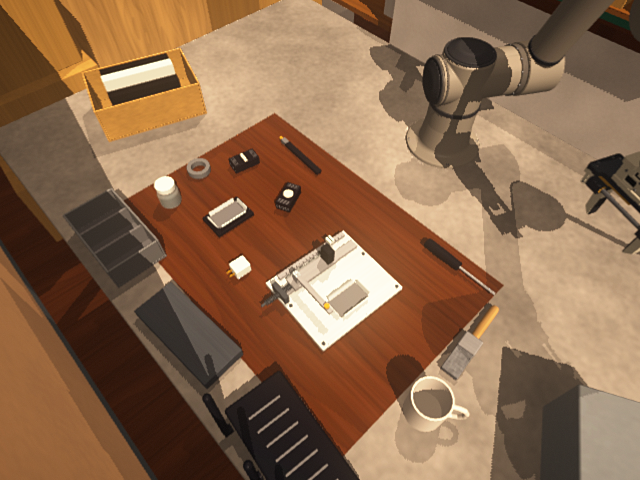

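Top view: fixture around (285,217), slide grip (306,224), round unit (402,254), bar unit (483,250), reject nest (426,190). Next I'll measure from depth and colour.

```bash
cat > m.py <<'E'
from h import *
def world(c,d):
    h,w=d.shape;v,u=np.mgrid[:h,:w]
    K=np.array([[c["fx"],0,c["cx"]],[0,c["fy"],c["cy"]],[0,0,1]])
    p=cv2.undistortPoints(np.float64(np.c_[u.ravel(),v.ravel()]).reshape(-1,1,2),K,np.float64(c["dist_coeffs"])).reshape(-1,2)
    P=np.c_[p,np.ones(len(p))]*d.reshape(-1,1)
    T=np.array(c["world_to_cam"]);return ((P-T[:3,3])@T[:3,:3]).reshape(h,w,3)
def rect(P):
    (c,s,a)=cv2.minAreaRect(np.float32(P[:,:2]*1000))
    if s[0]<s[1]: a-=90;s=s[::-1]
    return np.round(c,1),np.round(s,1),round(a,1)
E
python3 - <<'E'
from m import *
c=np.load("topc.npy",allow_pickle=True).item();d=np.load("top0.npy");b=cv2.imread("pics/top0.png")
W=world(c,d);z=W[...,2]
def reg(n,x0,x1,y0,y1,zl,zh,extra=None):
    m=np.zeros(z.shape,bool);m[y0:y1,x0:x1]=1;m&=(z>zl)&(z<zh)&(d>0)
    if extra is not None:m&=extra
    k,l,s,_=cv2.connectedComponentsWithStats(m.astype(np.uint8));i=1+np.argmax(s[1:,4]);P=W[l==i]
    print(n,len(P),rect(P),"z",np.median(P[:,2]).round(4))
g=b.max(2)
reg("round",380,425,230,280,.02,.036)
reg("bar",465,500,228,275,.02,.036)
reg("rejblock",400,450,160,220,.006,.03)
reg("rejlips",400,450,160,220,.02,.03)
reg("fixture",225,340,155,280,.006,.1)
reg("plate",225,340,155,280,.006,.0135)
reg("nest",240,285,185,245,.0145,.03)
reg("grip",290,320,210,240,.068,.085)
for n,(x0,x1,y0,y1) in dict(round=(385,420,235,275),bar=(470,497,235,265)).items():
    s=(g[y0:y1,x0:x1]>200).astype(np.uint8);v,u=np.nonzero(s)
    print(n,"label",cast(c,[[u.mean()+x0,v.mean()+y0]],.028).round(4),rect(cast(c,np.c_[u+x0,v+y0],.028)))
# enlarged fixture
cv2.imwrite("pics/fix.png",cv2.resize(b[155:280,225:345],None,fx=4.6,fy=4.6,interpolation=cv2.INTER_CUBIC))
E
```

```text
round 605 (array([ 480.1, -141.3]), array([75.9, 41.5]), 23.7) z 0.0284
bar 611 (array([ 484. , -325.8]), array([76.3, 41.5]), -10.7) z 0.0281
rejblock 1470 (array([ 631.7, -203.4]), array([110.4,  76.3]), -1.6) z 0.0153
rejlips 79 (array([ 630.7, -229.4]), array([72.7,  9.2]), 1.2) z 0.0237
fixture 9147 (array([589. , 128.3]), array([268.1, 211.8]), -3.7) z 0.0139
plate 3710 (array([577.1, 129.9]), array([243.3, 210. ]), -3.8) z 0.0115
nest 884 (array([582.1, 179.5]), array([102.2,  66.6]), -4.0) z 0.0177
grip 123 (array([546.3,  75.7]), array([28.6, 19.8]), 88.4) z 0.0759
round label [[ 0.4811 -0.1414  0.028 ]] (array([ 480.7, -141.9]), array([25.3, 25. ]), -2.2)
bar label [[ 0.4853 -0.3265  0.028 ]] (array([ 485.4, -326.4]), array([34.4,  9.5]), 79.4)
```

View pics/fix.png

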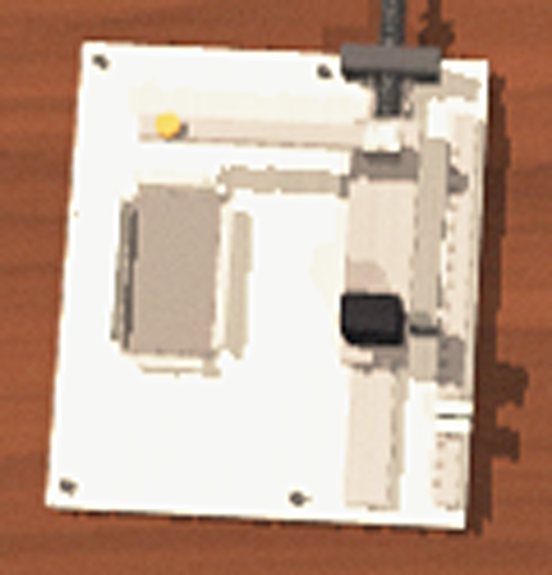

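The crop shows the index clip's black line at about (455,410), which is pixel (324,244) in the full top image. The grip is centred at (372,320) in the crop. Moving over the round unit.

```bash
python3 -m handwheel '[18,-39,0,0.05,1,18,-39,0,0.05,1,18,-39,0,0.05,1,18,-39,0,0.05,1,18,-39,0,0.05,1,18,-39,0,0.05,1,18,-39,0,0.05,1,18,-39,0,0.05,1]' 40
python3 -m handwheel '[18,-39,0,0.05,1,18,-39,0,0.05,1,18,-39,0,0.05,1,18,-39,0,0.05,1,18,-39,0,0.05,1,18,-39,0,0.05,1,18,-39,0,0.05,1,16,-43,0,0.044,1]'
python3 -m handwheel '[0,0,-20,0,1,0,0,-20,0,1,0,0,0,0,1]'
cat > wr.py <<'E'
import sys
from m import *
def shot(n):
    c=eyes.calibration("wrist");b,d=eyes.read_camera("wrist");cv2.imwrite(f"pics/{n}.png",b);return c,b,d
if __name__=="__main__":
    c,b,d=shot(sys.argv[1]);s=robot.observe();print(s["tool_pos"].round(4),s["tool_rot"].round(4))
    W=world(c,d);np.savez(sys.argv[1],W=W,d=d);np.save(sys.argv[1]+"c.npy",c,allow_pickle=True)
    m=((W[...,2]>.02)&(W[...,2]<.036)&(d>0)).astype(np.uint8)
    k,l,st,ce=cv2.connectedComponentsWithStats(m)
    for i in range(1,k):
        if st[i,4]>1500: print(ce[i].round(),st[i,4],rect(W[l==i]))
E
python3 wr.py w1
```

```text
time: 0.9
tool_pos: [0.3388, 0.174, 0.2406]
tool_rot: [3.142, -0.0, -3.119]
contact_force: [0.6, 0.6, -0.0]
opening: 0.0918
grip_force: 0.0
time: 1.7
tool_pos: [0.481, -0.1419, 0.2404]
tool_rot: [3.141, -0.0, -2.725]
contact_force: [0.8, 1.0, 0.3]
opening: 0.0915
grip_force: 0.0
time: 2.0
tool_pos: [0.479, -0.14, 0.198]
tool_rot: [3.137, -0.004, -2.728]
contact_force: [0.1, 0.0, 0.4]
opening: 0.0917
grip_force: 0.0
[ 0.4798 -0.1401  0.1997] [ 3.1389e+00 -2.3000e-03 -2.7276e+00]
[135. 152.] 3983 (array([ 485.1, -324.6]), array([76.4, 40.8]), -10.0)
[320. 226.] 3228 (array([ 481.2, -140.9]), array([76.2, 39.6]), 24.2)
```

View pics/w1.png

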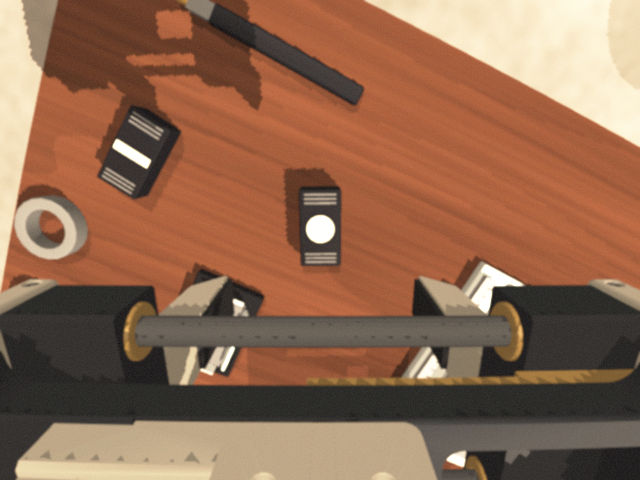

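The wrist view shows the round unit at (320,228), centred and square between the fingers. The bar unit is at (138,152). Descending to grip.

```bash
python3 -m handwheel '[1,-0.5,-40,0.005,1,0,0,-40,0,1,0,0,-40,0,1,0,0,-30,0,1,0,0,-15,0,1,0,0,-9,0,1,0,0,0,0,1,0,0,0,0,0.3]' 40
python3 -m handwheel '[0,0,0,0,0.3,0,0,0,0,0.3,0,0,0,0,0.3,0,0,0,0,0.3,0,0,0,0,0.3]'
```

```text
time: 2.85
tool_pos: [0.4825, -0.1411, 0.0279]
tool_rot: [-3.14, 0.001, -2.722]
contact_force: [0.3, 0.6, 0.5]
opening: 0.0876
grip_force: 0.0
time: 3.35
tool_pos: [0.4817, -0.1409, 0.0269]
tool_rot: [-3.141, 0.0, -2.722]
contact_force: [0.5, 0.1, 0.7]
opening: 0.0482
grip_force: 0.0
```

```bash
python3 -m handwheel '[0,0,0,0,0.2,0,0,0,0,0.2,0,0,0,0,0.2,0,0,0,0,0.2]' 40
python3 -m handwheel '[0,0,10,0,0.2,0,0,40,0,0.2,0,0,40,0,0.2,0,0,30,0,0.2,0,0,0,0,0.2]'
```

```text
time: 3.75
tool_pos: [0.4816, -0.1409, 0.0267]
tool_rot: [3.141, -0.0, -2.722]
contact_force: [-0.4, 0.7, 0.9]
opening: 0.0397
grip_force: 40.0
time: 4.25
tool_pos: [0.4838, -0.1418, 0.1514]
tool_rot: [-3.135, 0.006, -2.722]
contact_force: [0.8, 0.5, -1.6]
opening: 0.0396
grip_force: 40.0
```

```bash
python3 -m handwheel '[22,39,12,-0.08,0.2,22,39,12,-0.08,0.2,22,39,12,-0.08,0.2,22,39,12,-0.08,0.2,22,39,0,-0.08,0.2,22,36,0,-0.083,0.2,0,0,0,0,0.2,0,0,0,0,0.2]'
python3 wr.py w2
```

```text
time: 5.05
tool_pos: [0.613, 0.0909, 0.1933]
tool_rot: [-3.141, -0.003, 3.08]
contact_force: [-0.2, -0.7, -1.6]
opening: 0.0398
grip_force: 40.0
[0.6128 0.0899 0.1936] [-3.141e+00 -2.500e-03  3.079e+00]
[303. 155.] 3163 (array([531.8,  78. ]), array([141.3,  33.8]), -3.6)
```

View pics/w2.png

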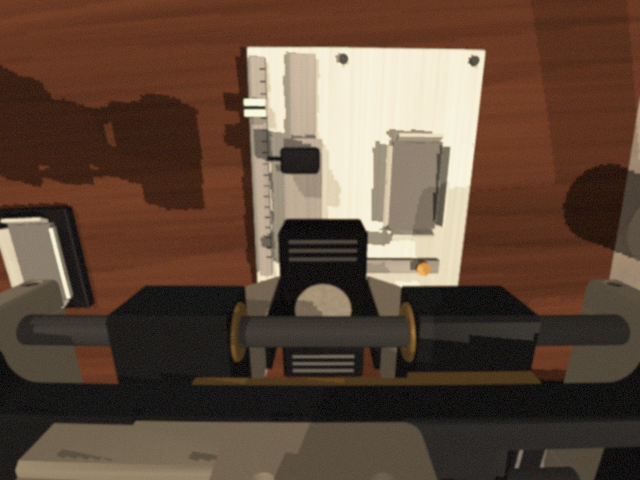

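Useful view: nest floor at (415,185), clip line at (255,108), pointer at (272,158), grip (300,160), held unit at (323,300). Measuring nest and held unit in the same view.

Run:
```python
from m import *
W=np.load("w2.npz")["W"];c=np.load("w2c.npy",allow_pickle=True).item();b=cv2.imread("pics/w2.png")
g=cv2.cvtColor(b,cv2.COLOR_BGR2GRAY);z=W[...,2]
def box(x0,x1,y0,y1): m=np.zeros(z.shape,bool);m[y0:y1,x0:x1]=1;return m
def big(m):
    k,l,s,_=cv2.connectedComponentsWithStats(m.astype(np.uint8));return l==1+np.argmax(s[1:,4])
n=box(365,460,120,250)
for a,h in((.0142,.019),(.019,.027)):
    m=n&(z>a)&(z<h);print(a,m.sum(),rect(W[m]), rect(W[big(m)]))
p=box(235,495,35,250);m=p&(z>.008)&(z<.0135);print("plate",rect(W[big(m)]))
# nest floor by colour
m=n&(g>90)&(g<165)&(z<.02)&(z>.0135);m=cv2.morphologyEx(big(m).astype(np.uint8),cv2.MORPH_OPEN,np.ones((5,5)))>0
v,u=np.nonzero(m);print("floor colour",(u.min(),u.max(),v.min(),v.max()),rect(cast(c,np.c_[u,v],.016)))
# held unit top
m=box(270,375,215,378)&(z>.185)&(z<.205);print("held z",np.median(z[m]),rect(W[m]))
v,u=np.nonzero(box(290,355,280,314)&(g>120));print("label",u.min(),u.max(),v.min(),v.max())
lab=box(290,355,280,314)&(g>120);q=cast(c,np.c_[u,v],.195);print(rect(q))
# grip, clip, pointer
m=box(270,330,140,180)&(z>.07)&(z<.08);print("grip",rect(W[m]))
for r in range(96,121):print(r,g[r,246:265:3])
print("ptr");
for r in range(152,166):print(r,g[r,262:284:2])
```

```text
0.0142 4568 (array([579.7, 182. ]), array([119.5,  78.8]), 9.9) (array([580.8, 181. ]), array([84.8, 50.2]), -4.1)
0.019 1563 (array([580.4, 180.8]), array([94.7, 60.7]), -3.8) (array([582.8, 207.6]), array([73. ,  6.9]), -4.0)
plate (array([549.1, 132.7]), array([210. , 185.1]), 86.0)
floor colour (np.int64(388), np.int64(441), np.int64(140), np.int64(230)) (array([581., 180.]), array([85. , 45.5]), -3.4)
held z 0.19480552861180625 (array([612. ,  91.1]), array([76.3, 50.3]), -2.8)
label 298 350 285 313
(array([607.2,  92.3]), array([24.1, 14.1]), 86.4)
grip (array([548.7,  77.1]), array([29.3, 18.7]), 86.4)
96 [ 41 139 168 170 178 177 177]
97 [ 69 145 161 160 183 177 178]
98 [152 188 186 184 196 194 194]
99 [223 233 230 230 233 230 223]
100 [245 244 245 244 245 245 235]
101 [246 245 246 246 246 246 238]
102 [246 245 245 245 245 245 237]
103 [246 246 246 245 245 245 237]
104 [241 240 242 242 243 243 230]
105 [200 198 198 195 206 218 204]
106 [119 119 118 112 128 137 142]
107 [54 57 57 57 61 65 96]
108 [ 90  93  92  94  95  89 110]
109 [177 178 175 184 186 179 176]
110 [235 235 236 2
[... 359 characters left out ...]

152 [ 85  70  68  78 103 133 154 147 141  78  26]
153 [ 89  77  78  82 101 134 154 150 143  80  30]
154 [100  93  92  82 104 127 147 143 141  85  32]
155 [103  98  95  74  87 112 131 128 130  79  29]
156 [101 101  87  61  67  91  93  96 103  65  24]
157 [110 102  85  41  36  48  51  48  59  41  29]
158 [134 109  90  34  24  12  25  20  21  26  24]
159 [156 135  89  47  33  33  44  32  28  21  27]
160 [170 159 111  74  74  73  82  70  68  44  21]
161 [178 164 136 127 122 115 121 117 110  65  30]
162 [173 163 149 145 156 142 147 142 140  90  26]
163 [163 144 131 144 178 149 150 143 147  96  26]
164 [162 140 135 149 190 154 147 132 128  89  30]
165 [172 159 155 152 194 156 144 116 112  78  28]
```

```bash
python3 -m handwheel '[-10,30,0,-0.004,0.2,-11,30,0,0,0.2,-10,30,0,0,0.2,0,0,-40,0,0.2,0,0,-40,0,0.2,0,0,-35,0,0.2,0,0,0,0,0.2,0,0,0,0,0.2]'
python3 - <<'E'
from h import *
c=np.load("w2c.npy",allow_pickle=True).item()
q=cast(c,[[254,107.2],[270,158.1]],[.030,.029]);a=np.radians(-3.8);print(q.round(4),(q[0]-q[1])@[np.cos(a),np.sin(a),0])
s=robot.observe();print(s["tool_pos"],s["tool_rot"])
E
```

```text
time: 5.9
tool_pos: [0.5827, 0.179, 0.0803]
tool_rot: [-3.141, -0.001, 3.073]
contact_force: [0.3, -0.5, -1.3]
opening: 0.0396
grip_force: 40.0
[[0.5032 0.0393 0.03  ]
 [0.5464 0.0486 0.029 ]] -0.04247336629842286
[0.58267779 0.17900198 0.08026111] [-3.14135843e+00 -6.72444883e-04  3.07261974e+00]
```

```bash
python3 -m handwheel '[-1,0.5,-14,0.002,0.2,0,0,-5,0,0.2,0,0,0,0,0.2,0,0,0,0,0.2]'
python3 -m handwheel '[0,0,-4,0,0.2,0,0,-4,0,0.2,0,0,0,0,0.2]'
python3 -m handwheel '[0,0,-4,0,0.2,0,0,0,0,0.2]'
python3 -m handwheel '[0,0,-3,0,0.2,0,0,0,0,0.2]'
```

```text
time: 6.3
tool_pos: [0.5824, 0.1805, 0.0622]
tool_rot: [3.141, 0.002, 3.076]
contact_force: [-0.2, 0.4, -1.6]
opening: 0.0394
grip_force: 40.0
time: 6.6
tool_pos: [0.5813, 0.1805, 0.0522]
tool_rot: [-3.141, -0.001, 3.076]
contact_force: [-0.6, 0.3, -2.0]
opening: 0.0394
grip_force: 40.0
time: 6.8
tool_pos: [0.5813, 0.1806, 0.0481]
tool_rot: [-3.141, -0.001, 3.076]
contact_force: [-0.6, -0.4, -1.1]
opening: 0.0397
grip_force: 40.0
time: 7.0
tool_pos: [0.5814, 0.1806, 0.0453]
tool_rot: [-3.142, -0.001, 3.076]
contact_force: [-0.4, -0.1, -2.1]
opening: 0.0398
grip_force: 40.0
```

No contact: the unit is between the lips. Lowering the rest and releasing.

```bash
python3 -m handwheel '[0,0,-2,0,0.2,0,0,0,0,0.2,0,0,-0.5,0,0.2,0,0,0,0,0.2]'
python3 -m handwheel '[0,0,0,0,0.6,0,0,0,0,0.6,0,0,0,0,0.6,0,0,0,0,0.6,0,0,0,0,0.7]'
```

```text
time: 7.4
tool_pos: [0.5816, 0.1806, 0.0432]
tool_rot: [3.142, -0.0, 3.076]
contact_force: [-0.9, 0.5, -2.0]
opening: 0.0396
grip_force: 40.0
time: 7.9
tool_pos: [0.5817, 0.1806, 0.0433]
tool_rot: [3.141, 0.0, 3.076]
contact_force: [0.3, 0.5, 0.7]
opening: 0.0592
grip_force: 0.0
```

```bash
python3 -m handwheel '[0,0,10,0,0.8,0,0,40,0,1,0,0,45,0,1,0,0,45,0,1,-9,-46,10,-0.01,1,-9,-46,0,-0.01,1,-9,-46,0,-0.01,1,-9,-46,0,-0.01,1]'
python3 -m handwheel '[-9,-46,0,-0.01,1,-9,-46,0,-0.01,1,-9,-46,0,-0.01,1,-9,-46,0,-0.01,1,-9,-46,0,-0.01,1,-9,-46,0,-0.012,1,-7,-46,0,-0.012,1,0,0,0,0,1]'
python3 wr.py w3
python3 - <<'E'
from m import *
b,d=eyes.read_camera("top");cv2.imwrite("pics/top1.png",b);W=world(eyes.calibration("top"),d);z=W[...,2]
m=np.zeros(z.shape,bool);m[180:245,240:290]=1
k=m&(z>.036)&(z<.052)&(d>0);P=W[k];print(rect(P),np.c_[P,np.ones(len(P))][:,2].min(),P[:,2].max())
print("plane",np.linalg.lstsq(np.c_[P[:,:2],np.ones(len(P))],P[:,2],rcond=None)[0])
E
```

```text
time: 8.7
tool_pos: [0.5451, -0.0049, 0.1944]
tool_rot: [-3.142, 0.002, 3.036]
contact_force: [0.6, -0.1, 0.4]
opening: 0.0918
grip_force: 0.0
time: 9.5
tool_pos: [0.4833, -0.3309, 0.1938]
tool_rot: [-3.139, 0.001, 2.956]
contact_force: [0.7, 0.3, 0.9]
opening: 0.092
grip_force: 0.0
[ 0.4838 -0.3279  0.1936] [-3.1412e+00  6.0000e-04  2.9575e+00]
[328. 225.] 3301 (array([ 484.8, -325.4]), array([76.2, 40. ]), -10.1)
(array([592.8, 174. ]), array([112.,  58.]), -20.9) 0.03632341156128539 0.05194896357118697
plane [0.00305083 0.01431793 0.03998424]
```

```bash
python3 -m handwheel '[0,0,-40,0.006,1,0,0,-40,0,1,0,0,-40,0,1,0,0,-20,0,1,0,0,-10,0,1,0,0,0,0,1,0,0,0,0,1]' 40
```

```text
time: 10.3
tool_pos: [0.4856, -0.3252, 0.0446]
tool_rot: [-3.141, 0.002, 2.969]
contact_force: [0.2, -0.2, 1.0]
opening: 0.0917
grip_force: 0.0
```

```bash
python3 -m handwheel '[0,0,-12,-0.002,1,0,0,-6,0,1,0,0,0,0,0.2,0,0,0,0,0.2,0,0,0,0,0.2,0,0,0,0,0.2,0,0,0,0,0.2,0,0,0,0,0.2]' 40
python3 -m handwheel '[0,0,0,0,0.2,0,0,0,0,0.2,0,0,0,0,0.2]'
```

```text
time: 11.1
tool_pos: [0.4847, -0.3254, 0.0254]
tool_rot: [-3.142, 0.0, 2.966]
contact_force: [-0.6, 0.6, -0.7]
opening: 0.0484
grip_force: 0.0
time: 11.4
tool_pos: [0.4847, -0.3254, 0.0253]
tool_rot: [3.142, 0.0, 2.966]
contact_force: [0.5, -0.2, 0.3]
opening: 0.0397
grip_force: 40.0
```

```bash
python3 -m handwheel '[0,0,10,0,0.2,0,0,45,0,0.2,0,0,50,0,0.2,0,0,50,0,0.2,35,7,10,0.03,0.2,36,7,0,0.03,0.2,36,7,0,0.03,0.2,36,7,0,0.03,0.2]'
python3 -m handwheel '[34,7,0,0.028,0.2,0,0,0,0,0.2,0,0,0,0,0.2,0,0,0,0,0.2]'
python3 wr.py w4
python3 - <<'E'
from m import *
from wr import *
W=np.load("w4.npz")["W"];z=W[...,2];P=W[(W[...,0]>.55)&(W[...,0]<.72)&(abs(W[...,1]+.2)<.06)]
def r(a,h): m=(P[:,2]>a)&(P[:,2]<h);print(a,m.sum(),rect(P[m]))
r(.019,.027);r(.0145,.027);r(.008,.027)
m=(z>.185)&(z<.215)&(abs(W[...,1]+.29)<.06);print("held",np.median(z[m]),rect(W[m]))
E
```

```text
time: 12.2
tool_pos: [0.6286, -0.2969, 0.191]
tool_rot: [3.142, 0.0, 3.087]
contact_force: [0.0, -0.6, -2.2]
opening: 0.0399
grip_force: 40.0
time: 12.6
tool_pos: [0.6607, -0.2906, 0.1904]
tool_rot: [3.141, -0.001, 3.113]
contact_force: [-0.5, -0.1, -1.3]
opening: 0.0397
grip_force: 40.0
[ 0.6606 -0.2908  0.1907] [ 3.1415e+00 -5.0000e-04  3.1127e+00]
[562. 266.] 1605 (array([707.4, -54.5]), array([41.1, 35.6]), -4.2)
0.019 1574 (array([ 633.9, -201.8]), array([94.6, 61.2]), -1.4)
0.0145 6133 (array([ 631.2, -200.1]), array([100. ,  64.4]), -1.4)
0.008 8881 (array([ 633.8, -202.4]), array([109. ,  75.6]), -1.4)
held 0.19337385712827282 (array([ 660.1, -290.4]), array([74.5, 72. ]), -2.0)
```

View pics/w4.png

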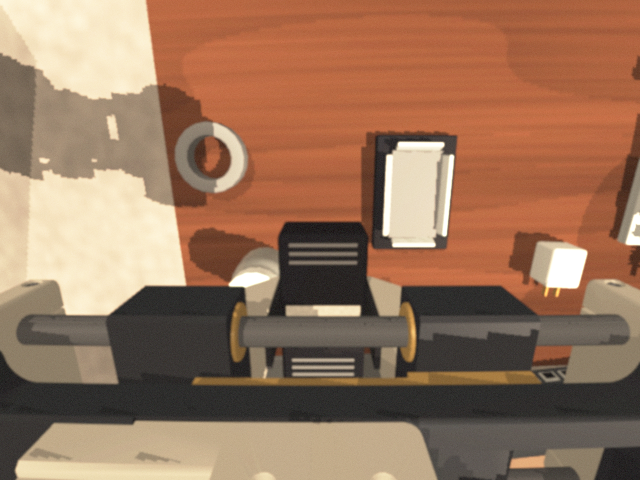

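The reject nest is in clear view, floor centre at (415,192); the held unit is at (323,250). Moving over it and descending.

```bash
python3 -m handwheel '[-9,29,0,0.004,0.2,-9,30,0,0,0.2,-9.5,29.5,0,0,0.2,0,0,-40,0,0.2,0,0,-40,0,0.2,0,0,-40,0,0.2,0,0,0,0,0.2,0,0,0,0,0.2]'
python3 -m handwheel '[0,0,-9,0,0.2,0,0,0,0,0.2,0,0,0,0,0.2]'
```

```text
time: 13.45
tool_pos: [0.6338, -0.2025, 0.0712]
tool_rot: [3.141, -0.0, 3.117]
contact_force: [0.5, 0.2, -1.2]
opening: 0.0396
grip_force: 40.0
time: 13.75
tool_pos: [0.6346, -0.2022, 0.0625]
tool_rot: [-3.141, 0.002, 3.118]
contact_force: [0.2, -0.3, -1.3]
opening: 0.0395
grip_force: 40.0
```

```bash
python3 -m handwheel '[-0.5,0,-6,0,0.2,0,0,-5,0,0.2,0,0,0,0,0.2]'
python3 -m handwheel '[0,0,-4,0,0.2,0,0,0,0,0.2]'
python3 -m handwheel '[0,0,-3,0,0.2,0,0,0,0,0.2]'
```

```text
time: 14.05
tool_pos: [0.633, -0.2016, 0.0492]
tool_rot: [3.141, -0.002, 3.118]
contact_force: [0.6, -0.2, -1.1]
opening: 0.0397
grip_force: 40.0
time: 14.25
tool_pos: [0.6334, -0.2018, 0.0456]
tool_rot: [3.141, -0.001, 3.118]
contact_force: [0.6, 1.0, -3.0]
opening: 0.0395
grip_force: 40.0
time: 14.45
tool_pos: [0.6334, -0.2018, 0.0428]
tool_rot: [3.141, -0.001, 3.118]
contact_force: [0.0, -0.1, -1.6]
opening: 0.0395
grip_force: 40.0
```

```bash
python3 -m handwheel '[0,0,-1,0,0.2,0,0,-0.5,0,0.2,0,0,0,0,0.6,0,0,0,0,0.6,0,0,0,0,0.6,0,0,0,0,0.6,0,0,10,0,0.7,0,0,30,0,1]'
python3 -m handwheel '[0,0,40,0,1,0,0,45,0,1,0,0,30,0,1,-14,46,0,-0.01,1,-14,46,0,-0.01,1,-14,46,0,-0.01,1,-14,46,0,-0.013,1,-14,46,0,0,1]'
python3 -m handwheel '[-16,49,0,0,1,0,0,0,0,1,0,0,0,0,1,0,0,0,0,1]'
python3 wr.py w5
python3 - <<'E'
from m import *
b,d=eyes.read_camera("top");cv2.imwrite("pics/top2.png",b);W=world(eyes.calibration("top"),d);P=W[160:225,400:455].reshape(-1,3)
P=P[(P[:,2]>.036)&(P[:,2]<.055)];print("reject",rect(P),np.linalg.lstsq(np.c_[P[:,:2]-P[:,:2].mean(0),np.ones(len(P))],P[:,2],rcond=None)[0])
W=np.load("w5.npz")["W"];P=W.reshape(-1,3)
P=P[(P[:,2]>.07)&(P[:,2]<.08)&(P[:,0]<.6)&(abs(P[:,1]-.077)<.04)];print("grip",rect(P))
E
```

```text
time: 15.25
tool_pos: [0.6319, -0.2011, 0.0797]
tool_rot: [3.139, -0.006, 3.118]
contact_force: [-0.0, -0.2, -0.1]
opening: 0.0665
grip_force: 0.0
time: 16.05
tool_pos: [0.5629, 0.0297, 0.1978]
tool_rot: [3.141, 0.001, 3.074]
contact_force: [0.6, 0.8, 1.1]
opening: 0.092
grip_force: 0.0
time: 16.45
tool_pos: [0.5486, 0.0749, 0.1973]
tool_rot: [-3.141, 0.001, 3.074]
contact_force: [-0.2, -0.4, -0.2]
opening: 0.092
grip_force: 0.0
[0.5486 0.0745 0.1971] [-3.1415e+00  7.0000e-04  3.0735e+00]
[325. 281.] 2147 (array([605.5,  73.5]), array([73.4, 34.1]), -3.8)
reject (array([ 632.6, -201.6]), array([76.6, 41.5]), -1.7) [ 0.00232432 -0.01282452  0.04386923]
grip (array([547.6,  77.5]), array([29.9, 19.4]), 85.5)
```

View pics/w5.png

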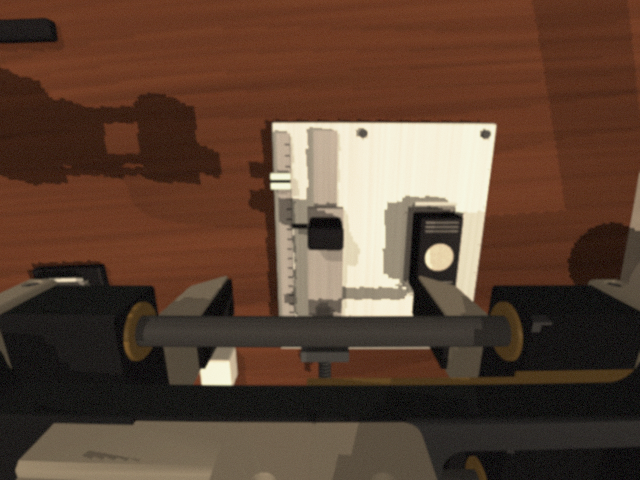

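Both units sit flat in their nests (top face at 0.044). The grip is at (325,233), the clip line at (280,181). Moving down onto the grip.

```bash
python3 -m handwheel '[-1,2.5,-40,0,1,0,0,-40,0,1,0,0,-35,0,1,0,0,-14,0,1,0,0,-6,0,1,0,0,0,0,0.1,0,0,0,0,0.1,0,0,0,0,0.1]' 55
python3 -m handwheel '[0,0,0,0,0.1,0,0,0,0,0.1,0,0,0,0,0.1,0,0,0,0,0.1,0,0,0,0,0.1,0,0,0,0,0.1]'
```

```text
time: 17.35
tool_pos: [0.548, 0.0779, 0.063]
tool_rot: [3.141, 0.002, 3.074]
contact_force: [-0.0, 0.4, -0.2]
opening: 0.0723
grip_force: 0.0
time: 17.95
tool_pos: [0.547, 0.0771, 0.0617]
tool_rot: [-3.14, -0.0, 3.075]
contact_force: [-0.4, -6.0, 0.1]
opening: 0.0297
grip_force: 55.0
```

```bash
python3 -m handwheel '[-6,0.3,0,0,0.1,-8,0.5,0,0,0.1,-8,0.5,0,0,0.1,-8,0.5,0,0,0.1,-6,0.4,0,0,0.1,0,0,0,0,0.1,0,0,0,0,0.1]'
python3 wr.py w6
python3 - <<'E'
from m import *
b,d=eyes.read_camera("scene");cv2.imwrite("pics/scene6.png",b)
a=cv2.imread("pics/w6.png");cv2.imwrite("pics/w6c.png",np.hstack([cv2.resize(a[80:330,180:420],(480,500)),cv2.resize(b[220:320,260:340],(320,400)) if 0 else np.vstack([cv2.resize(b[220:320,300:364],(320,500))])]))
E
```

```text
time: 18.65
tool_pos: [0.5126, 0.0794, 0.0617]
tool_rot: [-3.141, 0.003, 3.075]
contact_force: [6.3, -5.2, -6.1]
opening: 0.0297
grip_force: 55.0
[0.5127 0.0794 0.0618] [-3.1407  0.0034  3.0749]
[322. 242.] 2670 (array([486. ,  81.7]), array([50.5, 34.2]), -4.8)
[252. 251.] 1686 (array([487.7,  39.8]), array([54.6, 22.6]), 4.0)
[322. 362.] 1742 (array([564.8,  76. ]), array([34.2, 22.9]), 86.3)
```

View pics/w6c.png

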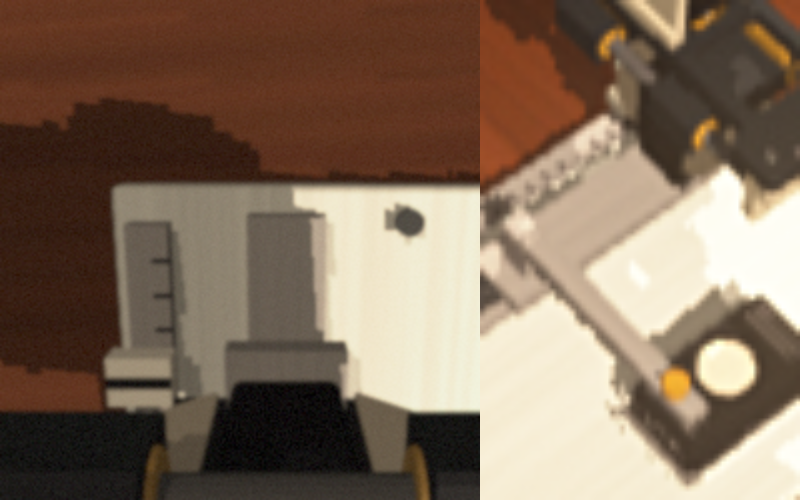

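Wrist view: the clip's black line is at full pixel (250,271), the carriage front at (323,252), and the pointer is hidden by a finger. I'll compute the needed pull from the unobstructed pictures, and the carriage displacement as a slip check.

Run:
```python
from m import *
a=np.radians(-3.9);ex=np.array([np.cos(a),np.sin(a),0]);ey=np.array([-np.sin(a),np.cos(a),0])
L={n:np.load(n+"c.npy",allow_pickle=True).item() for n in("w2","w5","w6","top")}
def dark(g,cols,r0,r1,bg=None):
    out=[]
    for u in cols:
        p=g[r0:r1,u].astype(float);w=np.clip(np.median(p)*.8-p,0,None);out.append((u,(w*np.arange(r0,r1)).sum()/w.sum()))
    return np.array(out)
g={n:cv2.imread(f"pics/{f}.png",0) for n,f in dict(w2="w2",w5="w5",w6="w6",top="top0").items()}
for n,lc,lr,pc,pr in(("w2",range(246,261),(101,114),range(272,280),(152,164)),("w5",range(273,288),(175,188),range(296,305),(219,233))):
    l=cast(L[n],dark(g[n],lc,*lr),.030);p=cast(L[n],dark(g[n],pc,*pr),.029)
    print(n,"line",(l@ex).mean()*1e3,(l@ex).std()*1e3,"ptr",(p@ex).mean()*1e3,(p@ex).std()*1e3,"pull",(p@ex).mean()*1e3-(l@ex).mean()*1e3)
    print(dark(g[n],pc,*pr)[:,1].round(1))
l=cast(L["w6"],dark(g["w6"],range(235,264),265,279),.030);print("w6 line",(l@ex).mean()*1e3,(l@ex).std()*1e3)
print("tcp now",robot.observe()["tool_pos"]@ex*1e3,"at grip",np.array([.5470,.0771,0])@ex*1e3)
# carriage front edge x (z ~.03) : before (w5, w2) and now
for n,uv in(("w2",(290,318)),("w5",(315,335)),("w6",(300,345))):
    W=np.load(n+".npz")["W"].reshape(-1,3);f=W@ex*1e3;q=W@ey*1e3
    qc=np.array([.5476,.0772,0])@ey*1e3
    m=(abs(q-qc)<12)&(W[:,2]>.027)&(W[:,2]<.033)&(f>430)&(f<560);h=np.sort(f[m]);print(n,"carriage front",len(h),h[:3],np.percentile(h,[1,3]))
cv2.imwrite("pics/t.png",np.hstack([cv2.resize(cv2.imread("pics/top0.png")[200:260,290:340],(400,480),interpolation=2),cv2.resize(eyes.read_camera("top")[0][200:260,290:340],(400,480),interpolation=2)]))
```

```text
w2 line 499.32877779925025 0.02612154129194425 ptr 541.9517360200659 0.0747423448992804 pull 42.62295822081569
[158.3 158.2 158.1 158.2 158.3 158.3 158.4 158.4]
w5 line 499.43927891116516 0.010963331037980775 ptr 541.8089432369459 0.08169716036544324 pull 42.36966432578072
[225.7 225.8 225.9 225.9 225.9 225.9 225.9 226.  226. ]
w6 line 499.53644704273063 0.01705131439362237
tcp now 506.1859436318835 at grip 540.4893216127855
w2 carriage front 393 [525.28409679 525.28473996 525.28767421] [525.30584085 525.3480362 ]
w5 carriage front 237 [524.00064155 524.00503084 524.01076489] [524.09910396 524.36491373]
w6 carriage front 1444 [489.27356794 489.27912253 489.41936362] [489.5359187  489.71778236]
```

View pics/t.png

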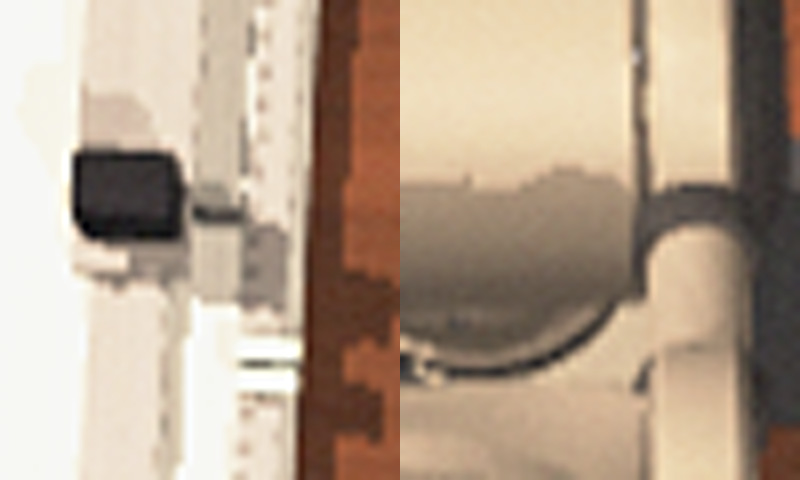

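The top view is now blocked by the arm. The needed pull is 42.5 mm and 34.3 mm is done, so about 8.2 mm remains.

```bash
python3 -m handwheel '[-4,0.2,0,0,0.1,-4,0.2,0,0,0.1,0,0,0,0,0.1,0,0,0,0,0.1,0,0,0,0,0.1]'
python3 wr.py w7
python3 - <<'E'
from m import *
a=np.radians(-3.9);ex=np.array([np.cos(a),np.sin(a),0]);ey=np.array([-np.sin(a),np.cos(a),0])
print("pull",540.489-np.mean([robot.observe()["tool_pos"]@ex for _ in range(3)])*1e3)
W=np.load("w7.npz")["W"].reshape(-1,3);f=W@ex*1e3;q=W@ey*1e3;qc=np.array([.5476,.0772,0])@ey*1e3
m=(abs(q-qc)<12)&(W[:,2]>.027)&(W[:,2]<.033)&(f>430)&(f<560);print(np.percentile(f[m],[0,1,3]))
b,d=eyes.read_camera("scene");cv2.imwrite("pics/scene7.png",b)
x=cv2.imread("pics/w7.png");cv2.imwrite("pics/w7c.png",np.hstack([cv2.resize(x[220:320,200:300],(400,400),interpolation=2),cv2.resize(b[220:300,290:370],(400,400),interpolation=2)]))
E
```

```text
time: 19.3
tool_pos: [0.505, 0.0799, 0.0618]
tool_rot: [-3.141, 0.004, 3.075]
contact_force: [6.8, -4.1, -6.4]
opening: 0.0297
grip_force: 55.0
[0.505  0.0799 0.0617] [-3.1409  0.0038  3.0748]
[322. 247.] 2379 (array([482.2,  81.8]), array([43.1, 34. ]), -4.1)
[322. 362.] 1734 (array([557.4,  76.5]), array([33.9, 23.3]), 87.4)
pull 42.10364775118313
[481.65602371 481.92459316 482.12555392]
```

View pics/w7c.png

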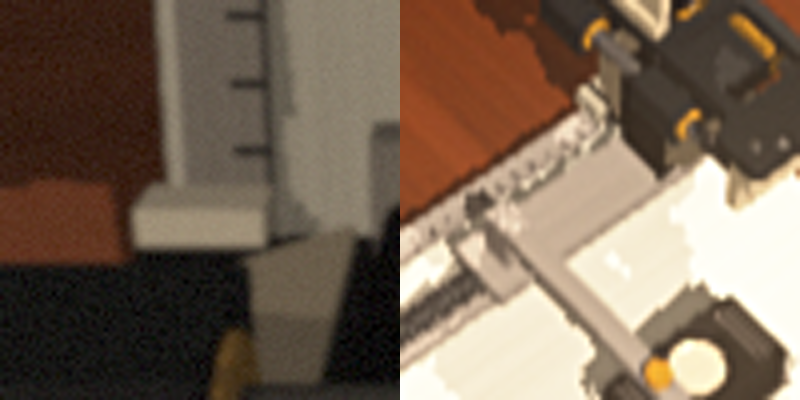

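The wrist picture no longer shows the line, as the gripper body hides it. The scene crop shows the arm over the round-label unit, its orange tip at (660,375) in the picture. I'll use that tip as an independent check of the actual slide travel.

Run:
```python
from m import *
a=np.radians(-3.9);ex=np.array([np.cos(a),np.sin(a),0]);c=eyes.calibration("scene")
r={}
for n in("scene0","scene6","scene7"):
    b=cv2.imread(f"pics/{n}.png").astype(float);m=(b[...,2]>150)&(b[...,2]-b[...,0]>90)
    m[:260]=0;m[330:]=0;m[:,:300]=0;m[:,380:]=0
    k,l,s,ce=cv2.connectedComponentsWithStats(m.astype(np.uint8));i=1+np.argmax(s[1:,4]) 
    w=np.clip(b[...,2]-b[...,0]-50,0,None);v,u=np.nonzero(cv2.dilate((l==i).astype(np.uint8),np.ones((3,3))));ww=w[v,u]
    uv=[[(u*ww).sum()/ww.sum(),(v*ww).sum()/ww.sum()]];r[n]=cast(c,uv,.060)[0]@ex*1e3;print(n,uv,s[i,4],r[n])
print(r["scene0"]-r["scene6"],r["scene0"]-r["scene7"])
```

```text
scene0 [[np.float64(326.3259361997226), np.float64(305.456541840037)]] 33 631.0707323529099
scene6 [[np.float64(376.7623350804265), np.float64(315.6200975962407)]] 56 563.9740240937236
scene7 [[np.float64(376.77161314839447), np.float64(315.35284058521756)]] 53 563.535979482839
67.09670825918624 67.53475287007086
```

Run:
```python
from m import *
a=np.radians(-3.9);ex=np.array([np.cos(a),np.sin(a),0]);c=eyes.calibration("scene");r=[]
for n,(x,y) in dict(scene0=(326,306),scene6=(339,296),scene7=(342,295)).items():
    b=cv2.imread(f"pics/{n}.png").astype(float);w=np.clip(b[...,2]-b[...,0]-90,0,None)
    v,u=np.mgrid[y-7:y+8,x-7:x+8];k=w[y-7:y+8,x-7:x+8]
    uv=[[(u*k).sum()/k.sum(),(v*k).sum()/k.sum()]];q=cast(c,uv,.062)[0];r.append(q@ex*1e3);print(n,np.round(uv,2),(k>0).sum(),q.round(4))
print(r[0]-r[1],r[0]-r[2])
```

```text
scene0 [[326.26 305.46]] 33 [0.6453 0.175  0.062 ]
scene6 [[338.77 296.3 ]] 31 [0.6105 0.1776 0.062 ]
scene7 [[341.29 294.31]] 31 [0.6031 0.1779 0.062 ]
34.845112712175705 42.217352413926506
```

The tip moved 42.2 mm and the TCP 42.1 mm, so there is no slip. Adding the last 0.3 mm, then handing in.

```bash
python3 -m handwheel '[-0.4,0,0,0,0.1,0,0,0,0,0.1,0,0,0,0,0.1,0,0,0,0,0.1]'
python3 - <<'E'
from m import *
a=np.radians(-3.9);print("pull",540.489-robot.observe()["tool_pos"]@[np.cos(a),np.sin(a),0]*1e3)
print(robot.hand_in())
E
```

```text
time: 19.8
tool_pos: [0.5048, 0.0799, 0.0618]
tool_rot: [-3.141, 0.004, 3.075]
contact_force: [7.9, -3.7, -6.2]
opening: 0.0298
grip_force: 55.0
pull 42.33317723684911
the job is handed in; nothing more can be done
None
```

The round-label unit is flat in the test nest and the bar-label unit is flat in the reject nest; I handed the job in at about 20 s with the gripper still holding the slide at 42.3 mm of pull, against about 42.5 mm measured to the black line (the pointer itself was hidden by a finger, so that figure comes from the arm's travel, and the contact arm's tip in the scene camera agreed to about 0.1 mm just before the last 0.2–0.3 mm of pull).

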